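# Put the quick-hook top link back on the grader-blade frame

## Robot

A 6-joint arm with a two-finger parallel gripper is mounted at the origin on the work surface. World frame = base frame: x ahead of the robot, y to its left, z up, the work surface at z = 0. Lengths are in m, angles in rad, forces in N, time in s.
With the tool pointing down it reaches from about 0.275 to 0.75 m from the base axis. Payload 10.2 kg.
Tool frame: the origin (TCP) lies at the centre of the arm's flange, where the gripper is bolted on; the fingertips stand 173 mm ahead of it and the grasp point (between the pads) lies 155 mm ahead of it; z points along the fingers, y is the direction in which the jaws open and shut (so a half turn about z gives the same grasp; the last joint's range is limited). The gripper opens to 85 mm and grips with 20 to 120 N. Pads are 22 mm wide; open, the fingers measure 114 mm over their backs; the gripper's body (76 mm by 85 mm) begins 54 mm behind the grasp point. The pads swing forward as they close: fully open they stand 13 mm farther back than shut.
Start: joints at [-1.33, 0.313, 1.498, -0, 1.331, -0.223], TCP at [0.235, -0.47, 0.405] pointing down, gripper open.
Joint ranges: [-2.94, 2.94], [-0.97, 2.17], [0.19, 2.56], [-1.23, 4.37], [0.02, 3.11], [-2.88, 2.88]. Speed limits (rad/s): [2.39, 2.39, 3.01, 3.14, 3.14, 3.14].

## Interface

Orientations are given as a 3x3 rotation matrix whose columns are the frame's x, y, z axes.
In Python, from rig import ctrl gives the robot as it stands.
- The arm moves only by the shell command python3 -m crank 'ROWS' [FORCE]. ROWS is JSON, one flat list of numbers, 7 for each row, row after row: the shift along the world's x, y, z in mm, then the turn, a rotation vector about the world's x, y, z in degrees, then the opening, from -1 (shut) to 1 (fully open). In form: [x, y, z, rx, ry, rz, hand, x, y, z, rx, ry, rz, hand, ...]. A call has 1 to 12 rows; each row shifts and turns the commanded pose from where the row before left it; what a row does not reach is not made up. A row lasts 1/10 s, in which the tool goes at most 50 mm and 8.59 degrees, less where a joint would pass 70% of its speed; a pose out of reach is approached as far as the arm can. A call is refused whole if a number of a shift passes 50 or a number of a turn 8.59, either way. A call with a gripper value outside its range is refused whole. The fingers move at their own pace and stop on an object; FORCE is the grip in N (left out, the last holds). Time passes only in rows, so rows that do not move let the fingers close. It gives the time, the measured TCP pose, the force and the opening at its end, in the units of the state.
- ctrl.read_state(): the state, without advancing time (a new reading comes with each control period).
- ctrl.get_image(name): name is "side" or "top" or "wrist"; returns (picture, depth): 384x512x3 uint8, red, green, blue; 384x512 float32, m along the optical axis (not along the pixel's ray), 0 where there is no reading.
- ctrl.get_calibration(name): a dict with "fx", "fy", "cx", "cy" (pixels), "R" (3x3) and "t" (3): a world point X has camera coordinates R X + t; the wrist camera has in their place "hand_eye" (4x4, takes a point from camera to tool coordinates, whose origin is the TCP and whose axes are the flange's). Camera axes: x right, y down, z forward; pixel columns grow to the right and rows downward; lengths in m; the calibration is good to about 2 mm. A picture is of the moment at which its call begins: read the wrist's pose just before it. get_calibration takes no time and is no camera call.
- ctrl.job_done(): hands the job in, once; it reports no verdict.
The state is a dict: "time": time; "joint_pos": joint angles; "joint_velocities": joint speeds; "joint_torque": joint torques, N m; "tcp_pos": TCP position; "tcp_rot": TCP orientation; "contact_force": force on the tool from outside, world axes, zero at the start; "wrist_torque": the same for the moment, N m; "finger_gap": opening from 0.0 (shut) to 1.0 (fully open).
Only numpy, scipy, OpenCV 4.12 (cv2) and the standard library are available. Lean on these libraries where they do the work, as an engineer would, in place of code of your own. Each camera call takes 0.05 s, during which the arm holds its last target.

## Task

Put the tractor top link (yellow hook, red latch) back on the green grader-blade frame for storage: push the hook's mouth gently down on the mast pin, the link's tube above the transport rest, until the pin is fully home and the sprung latch flips shut behind it. Then give it a light upward tug so that the pin bears on the shut latch and proves that it holds, set the hook back down on the pin and let the tube down into the rest. Do not force, slam or drop it, and leave the other things on the bench alone.

Things in the scene. Friction and masses are not known exactly. Their poses are not given: they have to be found in the camera images.
- link_lug (a point): Grip point: middle of the solid yellow lug on top of the loose top link's hook head, 46 mm along the link (x), 30 mm thick (y, the fingers close along y), its flat top 17 mm above this point; the equally thick, 64 mm long head goes on from 30 to 54 mm below it. Axes of the link: z up, +x from hook to tail. At the start the link stands level on its jaws and eye, this point 95 mm over the bench.
- hook_seat (a point): Centre that the pin has when fully home in the hook, 64 mm straight below link_lug (same axes). The mouth opens downwards: two jaws reach 31 mm below this point; the throat between them is 26 mm wide along x and flares to 42 mm at the jaws' ends.
- link_eye (a point): Centre of the round eye at the link's tail (52 mm across, 36 mm wide along y), 190 mm tailwards (+x) of hook_seat and 5 mm lower.
- latch (a joint): Angle of the sprung red latch, rad: 0 shut (nose across the throat, 19 mm below hook_seat), up to 1.15 as the pin pushes it into the tail-side jaw. The pin meets it about 30 mm before home; passing it takes 11 to 16 N between hook and pin, the link's weight included. It flips back to 0 only with the pin within 2 to 4 mm of home. Then the hook can rise about 6 mm until the pin bears on the shut latch.
- pin_nominal (a point): Middle of the upright slots of the two mast cheeks, 150 mm over the bench. The steel mast pin (20 mm thick, along y) is clamped in them at any height: its centre sits up to 10 mm above or below this point (not measured; it holds firm). Axes of the frame: z up, +x along the boom to the rest. The cheeks' inner faces are 28 mm either side (y), their tops 26 mm above this point; the hook goes between them.
- rest (a point): Middle of the floor of the transport rest, a U-shaped bracket on the boom, 130 mm along +x from pin_nominal and 35 mm lower. Its ears, about 50 mm apart at the floor, flare to about 80 mm, 30 mm above it. With the hook home the link's tube lies in it, 3 to 12 degrees tail-down.
- frame: The green grader-blade frame, blade off, fixed on two timbers: 60 mm square boom along +x (top 90 mm over the bench, from -70 to +390 mm), lower cross tube at x = -90 mm (510 mm long over its pins, top 80 mm over the bench), mast cheeks at x = 0. Origin on the bench straight below pin_nominal; same axes.
- plain_link: Bystander: a blue turnbuckle with a plain eye at both ends and no hook, 242 mm long, lying on the other side of the boom (the two links swap sides at random). Origin on the bench below one eye, +x to the other.
- hammer: Bystander: hammer lying on the bench.
- wrench: Bystander: wrench lying on the bench.
- spray_can: Bystander: blue can, 66 mm across and 190 mm tall; origin at its foot.
- grease_tin: Bystander: red tin with yellow cap, 90 mm across and 90 mm tall; origin at its foot.
- pin_tray: Bystander: black tray 160 x 220 x 45 mm with spare pins; origin at its foot.
- chock: Bystander: yellow wheel chock 140 x 80 x 60 mm; origin at its foot.
- top_link: The loose top link (yellow hook, steel tube, yellow eye), 0.65 to 0.95 kg, its centre of mass about 45 mm tailwards of the lug. Origin and axes as hook_seat. The hook is 30 mm thick (y) and reaches 28 mm to the nose (-x) and 36 mm to the tail side (+x) of its origin. A turnbuckle tube, 26 mm thick, its axis 5 mm below the origin, joins it to the eye.

How it is judged:
By the outcome, as a careful person would: the job done as asked, in the order asked, and still so for the second after the job is handed in, with the robot touching nothing.
It also fails if it takes over 61 s, if anything falls off the work surface, if the arm or the gripper's body presses on something with over 40 N, if the wrist force passes 120 N, or if a joint passes its speed limit or range.

## Working session

There is one attempt and no reset: what is moved stays moved. The work goes in short steps, Python scripts to look and compute and a shell command to move; the robot and the scene stay as the last step left them, time stands still between calls to the robot, and variables do not carry over. Pictures are saved under pics/ and viewed, and the job is handed in when it is done.

```bash
ls; mkdir -p pics; python3 - <<'E'
from rig import ctrl
import cv2,numpy as np
s=ctrl.read_state(); print({k:np.round(v,3).tolist() for k,v in s.items()})
for n in("side","top"):
    im,d=ctrl.get_image(n); cv2.imwrite(f"pics/{n}0.png",im[:,:,::-1]); np.save(f"{n}0.npy",d); np.save(f"{n}0i.npy",im)
    c=ctrl.get_calibration(n); print(n,{k:np.round(v,3).tolist() for k,v in c.items()})
E
```

```text
pics
{'time': 0.0, 'joint_pos': [-1.33, 0.313, 1.498, -0.0, 1.331, -0.223], 'joint_velocities': [-0.001, 0.001, -0.001, -0.001, -0.001, 0.001], 'joint_torque': [-0.001, -41.226, -25.975, -0.0, 0.004, 0.0], 'tcp_pos': [0.235, -0.469, 0.404], 'tcp_rot': [[0.894, 0.447, -0.0], [0.447, -0.894, 0.001], [0.0, -0.001, -1.0]], 'contact_force': [0.213, -0.02, 0.815], 'wrist_torque': [-0.036, 0.007, -0.041], 'finger_gap': 0.998}
side {'fx': 491.416, 'fy': 491.416, 'cx': 262.846, 'cy': 186.418, 'R': [[-0.977, -0.214, -0.021], [-0.122, 0.631, -0.766], [0.177, -0.746, -0.642]], 't': [0.503, 0.173, 2.126]}
top {'fx': 393.967, 'fy': 393.967, 'cx': 257.563, 'cy': 192.295, 'R': [[-0.009, -1.0, -0.009], [-1.0, 0.009, -0.03], [0.03, 0.009, -1.0]], 't': [0.002, 0.521, 1.477]}
```

View pics/side0.png

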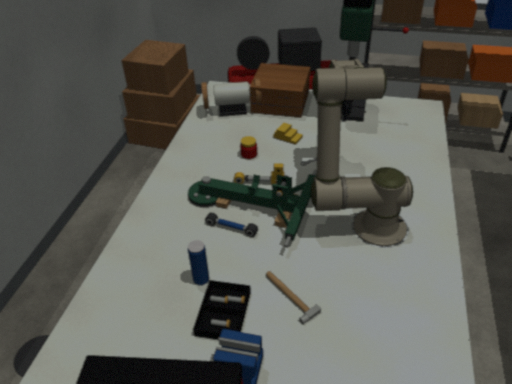

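View pics/top0.png

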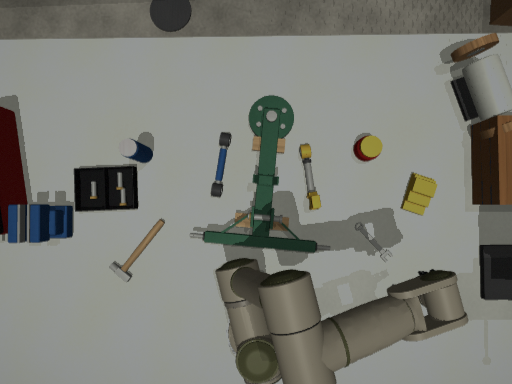

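```bash
cat > h.py <<'E'
import numpy as np,cv2
from rig import ctrl
def P(n,d,u,v,c=None):
    c=c or ctrl.get_calibration(n); u=np.asarray(u);v=np.asarray(v)
    X=np.stack([(u-c['cx'])/c['fx']*d,(v-c['cy'])/c['fy']*d,d],-1)
    return (X-np.array(c['t']))@np.array(c['R'])
def cloud(n,d):
    v,u=np.mgrid[:384,:512]; p=P(n,d,u,v); p[d==0]=np.nan; return p
E
python3 - <<'E'
from h import *
im=np.load('top0i.npy');d=np.load('top0.npy')
cv2.imwrite('pics/t1.png',cv2.resize(im[90:260,180:350,::-1],None,fx=3.5,fy=3.5,interpolation=2))
p=cloud('top',d)
# yellow & link cloud: cols 295-325 rows 140-215
reg=np.zeros(d.shape,bool);reg[140:215,296:324]=1
m=reg&(p[...,2]>0.03); q=p[m]
print(len(q),q[:,2].max())
for lo in np.arange(.03,.13,.01):
    k=q[(q[:,2]>=lo)&(q[:,2]<lo+.01)]
    if len(k):print(round(lo,2),len(k),k.min(0).round(3),k.max(0).round(3),k.mean(0).round(3))
# boom
reg[:]=0;reg[95:260,190:330]=1
reg[140:215,296:324]=0
m=reg&(p[...,2]>0.08)&(p[...,2]<.25);q=p[m]
for lo in np.arange(.08,.2,.01):
    k=q[(q[:,2]>=lo)&(q[:,2]<lo+.01)]
    if len(k):print(round(lo,2),len(k),k.min(0).round(3),k.max(0).round(3),k.mean(0).round(3))
E
```

```text
532 0.11792963888260083
0.03 197 [ 0.46  -0.212  0.03 ] [ 0.698 -0.162  0.04 ] [ 0.595 -0.191  0.036]
0.04 123 [ 0.457 -0.207  0.04 ] [ 0.693 -0.161  0.05 ] [ 0.633 -0.185  0.044]
0.05 44 [ 0.457 -0.216  0.05 ] [ 0.688 -0.164  0.06 ] [ 0.643 -0.184  0.053]
0.06 40 [ 0.457 -0.221  0.06 ] [ 0.519 -0.189  0.07 ] [ 0.498 -0.202  0.065]
0.07 5 [ 0.464 -0.195  0.072] [ 0.49  -0.191  0.077] [ 0.478 -0.193  0.075]
0.08 5 [ 0.472 -0.194  0.082] [ 0.504 -0.19   0.09 ] [ 0.488 -0.192  0.086]
0.09 5 [ 0.461 -0.196  0.091] [ 0.5   -0.19   0.098] [ 0.482 -0.193  0.095]
0.1 33 [ 0.461 -0.222  0.102] [ 0.507 -0.191  0.11 ] [ 0.484 -0.206  0.108]
0.11 80 [ 0.461 -0.222  0.11 ] [ 0.507 -0.191  0.118] [ 0.484 -0.206  0.113]
0.08 1581 [ 0.304 -0.207  0.08 ] [0.822 0.186 0.09 ] [ 0.497 -0.024  0.086]
0.09 806 [ 0.363 -0.083  0.09 ] [0.816 0.017 0.1  ] [ 0.591 -0.035  0.092]
0.1 98 [ 0.441 -0.072  0.1  ] [ 0.806 -0.013  0.11 ] [ 0.767 -0.052  0.105]
0.11 120 [ 0.404 -0.061  0.11 ] [0.797 0.013 0.12 ] [ 0.572 -0.032  0.115]
0.12 33 [ 0.397 -0.062  0.12 ] [0.578 0.013 0.13 ] [ 0.537 -0.03   0.124]
0.13 28 [ 0.422 -0.068  0.13 ] [0.577 0.023 0.14 ] [ 0.548 -0.026  0.135]
0.14 145 [ 0.412 -0.083  0.14 ] [0.58  0.033 0.15 ] [ 0.466 -0.03   0.146]
0.15 76 [ 0.412 -0.083  0.15 ] [0.573 0.029 0.158] [ 0.443 -0.029  0.153]
0.16 3 [ 0.426 -0.082  0.16 ] [ 0.463 -0.045  0.168] [ 0.439 -0.061  0.163]
0.17 121 [ 0.295 -0.055  0.171] [0.467 0.056 0.18 ] [ 0.428 -0.016  0.175]
0.18 13 [ 0.295 -0.055  0.18 ] [0.46  0.069 0.189] [0.371 0.008 0.182]
0.19 4 [0.296 0.006 0.192] [0.301 0.062 0.198] [0.298 0.033 0.195]
```

View pics/t1.png

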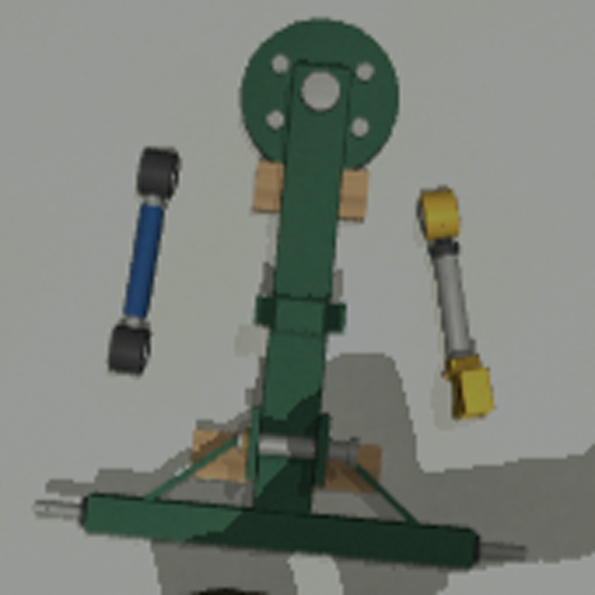

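```bash
python3 - <<'E'
from h import *
d=np.load('top0.npy');p=cloud('top',d)
def rect(q):
    r=cv2.minAreaRect((q[:,:2]*1000).astype(np.float32)); return np.round(r[0],1),np.round(r[1],1),round(r[2],1)
R=np.zeros(d.shape,bool);R[140:215,296:324]=1
q=p[R&(p[...,2]>.1)];print('lug',rect(q),np.median(q[:,2]),q.mean(0),len(q))
# eye / tube
for lo,hi in((.655,.70),(.53,.63)):
    k=p[R&(p[...,2]>.025)&(p[...,0]>lo)&(p[...,0]<hi)];print(rect(k),k.mean(0).round(4),k[:,2].max())
R[:]=0;R[95:260,190:330]=1;R[140:215,296:324]=0
# tube centreline per-x
k=p[(p[...,2]>.028)&(p[...,0]>.53)&(p[...,0]<.63)&(p[...,1]<-.15)&(p[...,1]>-.24)];a=np.polyfit(k[:,0],k[:,1],1);print('tube dir deg',np.degrees(np.arctan(a[0])),np.polyval(a,.484),np.polyval(a,.67))
# boom centreline: edges per x
z=p[...,2]
for lo,hi in((.46,.54),(.60,.70)):
    k=p[R&(z>.08)&(z<.1)&(p[...,0]>lo)&(p[...,0]<hi)]
    bins=np.arange(lo,hi,.01);E=[]
    for b in bins:
        s=k[(k[:,0]>=b)&(k[:,0]<b+.01)]
        E.append((b+.005,s[:,1].min(),s[:,1].max()))
    E=np.array(E);print(E.round(4).tolist(),np.median(k[:,2]))
k=p[R&(z>.08)&(z<.1)&(p[...,0]>.46)&(p[...,0]<.70)];k=k[abs(k[:,1]+.03-0.0)<.06]
a=np.polyfit(k[:,0],k[:,1],1);print('boom',np.degrees(np.arctan(a[0])),np.polyval(a,.43))
k=p[R&(z>.165)&(p[...,0]>.38)];print('cheek tops',rect(k),k.mean(0),np.median(k[:,2]))
for s in (k[k[:,1]>-.03],k[k[:,1]<-.03]):print(len(s),s.mean(0).round(4),s.min(0).round(4),s.max(0).round(4),np.median(s[:,2]))
k=p[R&(z>.13)&(z<.165)&(p[...,0]>.39)&(p[...,0]<.47)];
for y in np.arange(-.09,.04,.008):
    s=k[(k[:,1]>=y)&(k[:,1]<y+.008)]
    if len(s):print(round(y,3),len(s),s[:,0].min().round(4),s[:,0].max().round(4),s[:,2].max().round(4),s[np.argmax(s[:,2]),0].round(4))
E
```

```text
lug (array([ 484.2, -206.9]), array([45. , 29.9]), 7.5) 0.11210653283807549 [ 0.48400963 -0.2062812   0.11163125] 113
(array([ 675.5, -180.7]), array([44.3, 40.6]), 9.1) [ 0.6744 -0.1797  0.0461] 0.05639189311579498
(array([ 579.9, -192.9]), array([103. ,  25.5]), 8.4) [ 0.5798 -0.1932  0.0362] 0.04549836661339181
tube dir deg 8.331784905431341 -0.207305786089567 -0.18006593233797086Traceback (most recent call last):
  File "<stdin>", line 20, in <module>
    return umr_minimum(a, axis, None, out, keepdims, initial, where)
ValueError: zero-size array to reduction operation minimum which has no identity
```

```bash
python3 - <<'E'
from h import *
d=np.load('top0.npy');p=cloud('top',d)
def rect(q):
    r=cv2.minAreaRect((q[:,:2]*1000).astype(np.float32)); return np.round(r[0],1),np.round(r[1],1),round(r[2],1)
R=np.zeros(d.shape,bool);R[95:260,190:330]=1;R[140:215,296:324]=0
z=p[...,2]
k=p[R&(z>.08)&(z<.1)&(p[...,0]>.46)&(p[...,0]<.70)&(abs(p[...,1]+.03)<.06)]
E=[]
for b in np.arange(.48,.7,.01):
    s=k[(k[:,0]>=b)&(k[:,0]<b+.01)]
    if len(s):E.append((b+.005,s[:,1].min(),s[:,1].max(),(s[:,1].min()+s[:,1].max())/2,len(s)))
print(np.round(E,3).tolist(),np.median(k[:,2]))
a=np.polyfit(k[:,0],k[:,1],1);print('boom',np.degrees(np.arctan(a[0])),np.polyval(a,.43))
k=p[R&(z>.165)&(p[...,0]>.38)&(z<.19)];print('cheek tops',rect(k),k.mean(0),np.median(k[:,2]))
for s in (k[k[:,1]>-.03],k[k[:,1]<-.03]):print(len(s),s.mean(0).round(4),s.min(0).round(4),s.max(0).round(4),np.median(s[:,2]))
k=p[R&(z>.13)&(z<.165)&(p[...,0]>.39)&(p[...,0]<.47)];
for y in np.arange(-.09,.04,.008):
    s=k[(k[:,1]>=y)&(k[:,1]<y+.008)]
    if len(s):print(round(y,3),len(s),s[:,0].min().round(4),s[:,0].max().round(4),s[:,2].max().round(4),s[np.argmax(s[:,2]),0].round(4))
k=p[R&(z>.105)&(p[...,0]>.5)&(z<.16)&(p[...,0]<.62)];print('ears',rect(k),k.mean(0))
E
```

```text
[[0.485, -0.051, 0.006, -0.023, 50.0], [0.495, -0.051, 0.006, -0.023, 50.0], [0.505, -0.055, 0.002, -0.026, 50.0], [0.515, -0.055, 0.002, -0.027, 51.0], [0.525, -0.055, 0.002, -0.027, 39.0], [0.535, -0.055, 0.002, -0.027, 45.0], [0.545, -0.059, -0.002, -0.03, 40.0], [0.575, -0.059, -0.013, -0.036, 13.0], [0.585, -0.063, -0.006, -0.034, 41.0], [0.595, -0.063, -0.006, -0.034, 50.0], [0.605, -0.063, -0.006, -0.035, 51.0], [0.615, -0.067, -0.01, -0.038, 49.0], [0.625, -0.067, -0.01, -0.038, 44.0], [0.635, -0.067, -0.01, -0.038, 41.0], [0.645, -0.067, -0.01, -0.038, 51.0], [0.655, -0.071, -0.014, -0.042, 49.0], [0.665, -0.071, -0.014, -0.042, 49.0], [0.675, -0.071, -0.014, -0.042, 43.0], [0.685, -0.071, -0.014, -0.042, 46.0], [0.695, -0.075, -0.017, -0.046, 46.0]] 0.08959895544647736
boom -5.813417178696532 -0.017654017095895463
cheek tops (array([431.7, -17.2]), array([76.4, 67.3]), 86.3) [ 0.43139807 -0.01751585  0.17547228] 0.17564001166444826
63 [0.4341 0.0152 0.1754] [0.4003 0.0079 0.1706] [0.4671 0.0219 0.1814] 0.17558067393525237
63 [ 0.4287 -0.0502  0.1756] [ 0.3966 -0.0554  0.1678] [ 0.4631 -0.0448  0.1809] 0.17577167189809276
-0.09 9 0.4118 0.4387 0.1617 0.4257
-0.082 17 0.4116 0.4389 0.1579 0.429
-0.074 16 0.4182 0.4356 0.1535 0.4221
-0.066 14 0.4184 0.4357 0.1543 0.4256
-0.058 3 0.4184 0.463 0.1604 0.463
-0.05 9 0.4222 0.4629 0.1564 0.4326
-0.042 12 0.4222 0.4392 0.153 0.4224
-0.034 12 0.4222 0.4391 0.1556 0.4259
-0.026 18 0.4221 0.4394 0.1533 0.4293
-0.018 11 0.422 0.4394 0.1533 0.4327
-0.01 12 0.4257 0.4427 0.1564 0.4329
-0.002 18 0.4258 0.4428 0.1548 0.4363
0.006 9 0.4158 0.4533 0.1571 0.4533
0.022 19 0.4257 0.4464 0.1585 0.4333
0.03 1 0.4295 0.4295 0.1452 0.4295
ears (array([560.9, -30.6]), array([88.5, 29.8]), 84.5) [ 0.56107343 -0.03012444  0.1248972 ]
```

```bash
python3 -m crank '[30,32,-5,0,0,-2.3,1, 30,32,-5,0,0,-2.3,1, 30,32,-5,0,0,-2.3,1, 30,32,-5,0,0,-2.3,1, 30,32,-5,0,0,-2.3,1, 30,32,-5,0,0,-2.3,1, 30,32,-5,0,0,-2.3,1, 30,32,-5,0,0,-2.3,1, 9,7,0,0,0,0,1, 0,0,0,0,0,0,1, 0,0,0,0,0,0,1]' 100; python3 - <<'E'
from h import *
s=ctrl.read_state();print(s['tcp_pos'].round(4) if hasattr(s['tcp_pos'],'round') else s['tcp_pos'],np.round(s['tcp_rot'],3).tolist(),s['time'])
im,d=ctrl.get_image('wrist');c=ctrl.get_calibration('wrist');print({k:np.round(v,3).tolist() for k,v in c.items()})
np.savez('w1.npz',im=im,d=d,p=s['tcp_pos'],R=s['tcp_rot']);cv2.imwrite('pics/w1.png',im[:,:,::-1])
E
```

```text
time: 1.2
tcp_pos: [0.4834, -0.2073, 0.3646]
tcp_rot: [[0.99, 0.142, -0.0], [0.142, -0.99, -0.0], [-0.0, 0.0, -1.0]]
contact_force: [-0.2, 0.1, 0.6]
finger_gap: 1.003
[ 0.4834 -0.2073  0.3646] [[0.99, 0.142, -0.0], [0.142, -0.99, -0.0], [-0.0, 0.0, -1.0]] 1.2
{'fx': 328.335, 'fy': 328.335, 'cx': 254.392, 'cy': 190.589, 'hand_eye': [[-0.001, -0.954, -0.3, 0.077], [1.0, -0.001, 0.001, -0.001], [-0.001, -0.3, 0.954, 0.029], [0.0, 0.0, 0.0, 1.0]]}
```

View pics/w1.png

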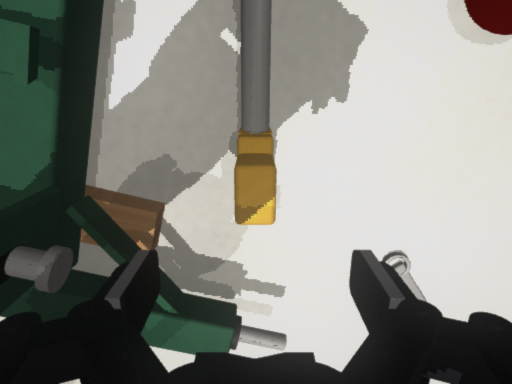

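```bash
cat >> h.py <<'E'
def wcloud(f):
    z=np.load(f);d=z['d'];c=ctrl.get_calibration('wrist');v,u=np.mgrid[:384,:512]
    X=np.stack([(u-c['cx'])/c['fx']*d,(v-c['cy'])/c['fy']*d,d],-1)
    H=np.array(c['hand_eye']);X=X@H[:3,:3].T+H[:3,3]
    X=X@z['R'].T+z['p'];X[d==0]=np.nan;return X
def rect(q):
    r=cv2.minAreaRect((q[:,:2]*1000).astype(np.float32)); return np.round(r[0],1),np.round(r[1],1),round(r[2],1)
E
python3 - <<'E'
from h import *
p=wcloud('w1.npz');z=p[...,2]
R=np.zeros(z.shape,bool);R[100:240,215:300]=1
k=p[R&(z>.1)];print(len(k),rect(k),np.median(k[:,2]))
k=p[R&(z>.02)&(p[...,0]>.55)];print(rect(k),k[:,2].max())
R[:]=0;R[:130,235:280]=1
k=p[R&(z>.02)];a=np.polyfit(k[:,0],k[:,1],1);print('tube',np.degrees(np.arctan(a[0])),np.polyval(a,.484),k[:,0].min(),k[:,0].max())
R[:]=0;R[240:295,0:75]=1
k=p[R&(z>.1)];print(rect(k),k[:,2].max(),k.mean(0))
E
```

```text
2604 (array([ 486.3, -205.9]), array([45.3, 30. ]), 7.8) 0.11366196580050061
(array([ 550.1, -208.8]), array([0., 2.]), 2.1) 0.035169679591948166
tube 7.314836372776283 -0.20539503705935508 0.5213981671660394 0.629872423808042
(array([421.5, -68.1]), array([32.2, 56.5]), 83.8) 0.1591386813391485 [ 0.42850705 -0.06763107  0.14519472]
```

```bash
python3 -m crank '[2,1,-25,0,0,0,1, 0,0,-35,0,0,0,1, 0,0,-30,0,0,0,1, 0,0,-17,0,0,-0.3,1, 0,0,-6,0,0,0,1, 0,0,0,0,0,0,-1, 0,0,0,0,0,0,-1, 0,0,0,0,0,0,-1, 0,0,0,0,0,0,-1, 0,0,0,0,0,0,-1, 0,0,0,0,0,0,-1]' 100
```

```text
time: 2.35
tcp_pos: [0.4861, -0.2058, 0.2528]
tcp_rot: [[0.991, 0.137, 0.002], [0.137, -0.991, -0.002], [0.001, 0.002, -1.0]]
contact_force: [-1.7, -1.0, 6.0]
finger_gap: 0.337
```

```bash
python3 -m crank '[0,0,0,0,0,0,-1, 0,0,3,0,0,0,-1, 0,0,5,0,0,0,-1, 0,0,0,0,0,0,-1,0,0,0,0,0,0,-1]' 100
python3 -c "
from rig import ctrl;print(ctrl.read_state()['wrist_torque'])"
```

```text
time: 2.85
tcp_pos: [0.4857, -0.2054, 0.2593]
tcp_rot: [[0.991, 0.137, -0.001], [0.137, -0.991, 0.001], [-0.001, -0.001, -1.0]]
contact_force: [0.9, 0.1, -9.4]
finger_gap: 0.334
[-0.05379642  0.34653234  0.00559836]
```

```bash
python3 -m crank '[0,0,20,0,0,0,-1, 0,0,35,0,0,0,-1, 0,0,35,0,0,0,-1, 0,0,35,0,0,0,-1, 0,0,35,0,0,0,-1, 0,0,25,0,0,0,-1,0,0,15,0,0,0,-1, 0,0,0,0,0,0,-1]' 100
python3 -m crank '[-3,12,0,0,0,-1.1,-1, -7,24,0,0,0,-1.7,-1,-7,24,0,0,0,-1.7,-1,-7,24,0,0,0,-1.7,-1,-7,24,0,0,0,-1.7,-1,-7,24,0,0,0,-1.7,-1,-7,24,0,0,0,-1.7,-1,-6,20,0,0,0,-1.5,-1,-3,11,0,0,0,-0.8,-1,0,0,0,0,0,0,-1,0,0,0,0,0,0,-1]'
python3 - <<'E'
from h import *
for n in ('wrist','side','top'):
    s=ctrl.read_state();im,d=ctrl.get_image(n)
    np.savez(n[0]+'2.npz',im=im,d=d,p=s['tcp_pos'],R=s['tcp_rot']);cv2.imwrite(f'pics/{n}2.png',im[:,:,::-1])
print(s['wrist_torque'],s['tcp_pos'],s['time'])
im=cv2.imread('pics/side2.png');cv2.imwrite('pics/side2c.png',cv2.resize(im[120:270,170:370],None,fx=4,fy=4,interpolation=2))
E
```

```text
time: 3.65
tcp_pos: [0.4858, -0.2054, 0.4612]
tcp_rot: [[0.991, 0.137, 0.003], [0.137, -0.991, -0.002], [0.002, 0.002, -1.0]]
contact_force: [0.1, -0.9, -8.1]
finger_gap: 0.335
time: 4.75
tcp_pos: [0.4319, -0.0187, 0.4588]
tcp_rot: [[0.995, -0.099, -0.002], [-0.099, -0.995, 0.0], [-0.002, -0.0, -1.0]]
contact_force: [0.4, -0.9, -8.8]
finger_gap: 0.338
[0.01239016 0.41196428 0.00133101] [ 0.4319883  -0.01906908  0.45907155] 4.85
```

View pics/wrist2.png

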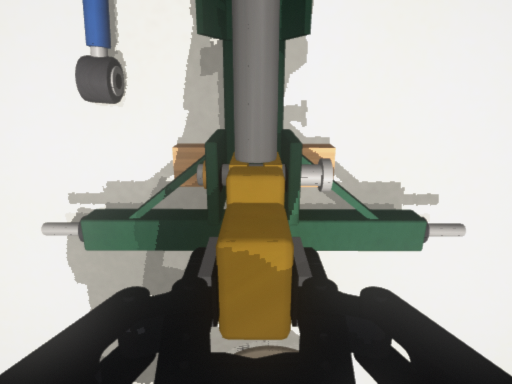

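View pics/side2c.png

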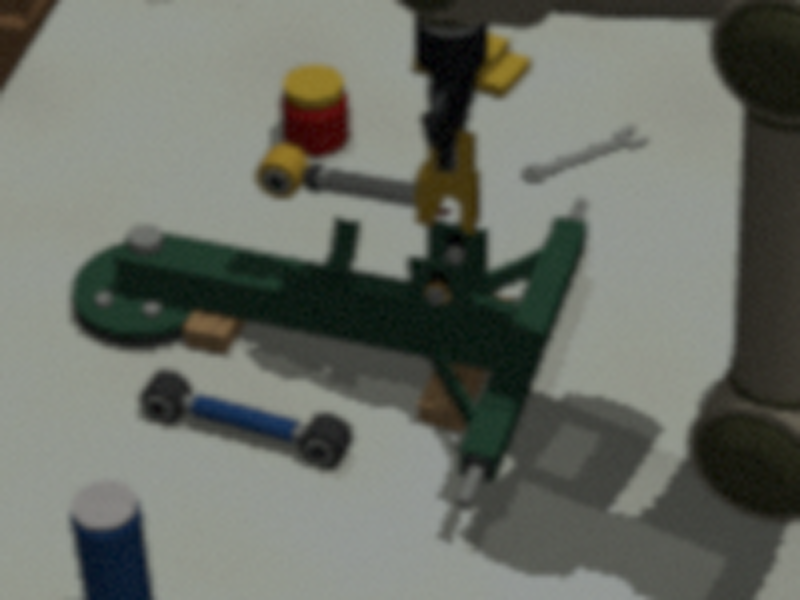

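View pics/top2.png

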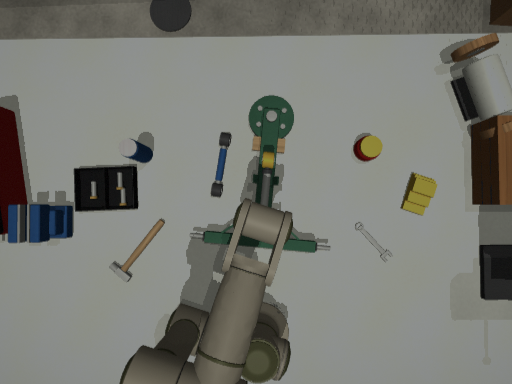

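```bash
python3 - <<'E'
from h import *
p=wcloud('w2.npz');z=p[...,2];im=np.load('w2.npz')['im']
R=np.zeros(z.shape,bool);R[125:235,160:355]=1
ye=(im[...,0].astype(int)-im[...,2]>60)
k=p[R&(z>.168)&(z<.185)&~ye];print('cheek',len(k),rect(k),np.median(k[:,2]))
m=k[:,1].mean()
for s in(k[k[:,1]>m],k[k[:,1]<m]):print(s.mean(0).round(4),s.min(0).round(4),s.max(0).round(4),len(s),rect(s))
# pin: gray pixels
gr=(im.max(2).astype(int)-im.min(2)<25)&(z>.12)&(z<.165)&R
k=p[gr]
for y in np.arange(-.1,.06,.006):
    s=k[(k[:,1]>=y)&(k[:,1]<y+.006)]
    if len(s)>5:print(round(y,3),len(s),s[:,0].min().round(4),s[:,0].max().round(4),np.percentile(s[:,2],[50,95,100]).round(4),s[s[:,2]>np.percentile(s[:,2],80),0].mean().round(4))
# lug top, head
L=p[ye&(z>.26)];print('lugtop',rect(L),np.median(L[:,2]),L[:,2].max())
# eye & tube
d=np.load('t2.npz')['d'];q=cloud('top',d)
t=p[:150,235:285].reshape(-1,3);t=t[t[:,2]>.19];print('tube',t.min(0),t.max(0))
for a in np.arange(.47,.62,.02):
    s=t[(t[:,0]>a)&(t[:,0]<a+.02)]
    if len(s):print(a.round(2),s[:,1].mean().round(4),(s[:,1].min()+s[:,1].max())/2,np.percentile(s[:,2],98).round(4))
b=p[:150,215:300].reshape(-1,3);
E
```

```text
cheek 2232 (array([433.6, -16.5]), array([76. , 69.6]), 84.0) 0.17718712562733957
[0.4389 0.0155 0.1767] [0.4021 0.0079 0.168 ] [0.4717 0.0243 0.1799] 1124 (array([437. ,  16.2]), array([10.4, 69.4]), 84.2)
[ 0.4327 -0.049   0.1768] [ 0.3957 -0.0576  0.1681] [ 0.4649 -0.0415  0.1796] 1108 (array([430.2, -49.1]), array([10.3, 69.6]), 84.0)
-0.088 86 0.4129 0.4413 [0.1556 0.1581 0.159 ] 0.4271
-0.082 258 0.4124 0.4418 [0.155 0.158 0.159] 0.4263
-0.076 178 0.4125 0.4374 [0.1512 0.1535 0.1557] 0.4253
-0.07 142 0.4206 0.438 [0.1512 0.1529 0.1538] 0.428
-0.064 135 0.4212 0.4385 [0.1513 0.1531 0.1546] 0.4284
-0.058 44 0.4231 0.4647 [0.1485 0.1635 0.1647] 0.4643
-0.052 136 0.4453 0.465 [0.1441 0.1621 0.165 ] 0.4569
-0.046 132 0.4047 0.4462 [0.1539 0.1641 0.1649] 0.4267
-0.028 8 0.4413 0.4424 [0.1439 0.1457 0.146 ] 0.4418
-0.022 14 0.4418 0.4431 [0.1443 0.1454 0.1454] 0.4424
-0.016 6 0.4424 0.4433 [0.1444 0.1449 0.145 ] 0.4425
0.002 48 0.4359 0.4694 [0.1499 0.1527 0.1624] 0.4448
0.008 380 0.4105 0.4715 [0.15   0.1635 0.165 ] 0.4476
0.014 64 0.403 0.4717 [0.1436 0.1625 0.1644] 0.427
0.026 94 0.4272 0.4477 [0.1511 0.1529 0.154 ] 0.4376
0.032 11 0.4309 0.4444 [0.1515 0.1527 0.1529] 0.4379
lugtop (array([437.8, -17.9]), array([29.9, 58.8]), 83.7) 0.3190993826867107 0.3220528998661723
tube [ 0.47183838 -0.04201669  0.23083947] [ 0.55130701 -0.01017839  0.24766513]
0.47 -0.0234 -0.023268925815364817 0.2468
0.49 -0.0251 -0.024965778755320814 0.2466
0.51 -0.0273 -0.027172419817392733 0.2466
0.53 -0.0293 -0.02946065170631834 0.2464
0.55 -0.0203 -0.020610538896078633 0.2428
```

```bash
python3 -m crank '[1.3,2.5,-5,0,0,-0.1,-1, 0,0,-15,0,0,-0.1,-1, 0,0,-18,0,0,0,-1, 0,0,-14,0,0,0,-1,0,0,-6,0,0,0,-1,0,0,0,0,0,0,-1]'
python3 - <<'E'
from h import *
for n in ('wrist','side'):
    s=ctrl.read_state();im,d=ctrl.get_image(n)
    np.savez(n[0]+'3.npz',im=im,d=d,p=s['tcp_pos'],R=s['tcp_rot']);cv2.imwrite(f'pics/{n}3.png',im[:,:,::-1])
print(s['wrist_torque'],s['tcp_pos'],s['contact_force'])
im=cv2.imread('pics/side3.png');cv2.imwrite('pics/side3c.png',cv2.resize(im[140:230,220:330],None,fx=6,fy=6,interpolation=2))
E
```

```text
time: 5.5
tcp_pos: [0.4332, -0.0161, 0.401]
tcp_rot: [[0.995, -0.104, -0.002], [-0.104, -0.995, 0.001], [-0.002, -0.0, -1.0]]
contact_force: [0.3, 0.6, -8.6]
finger_gap: 0.336
[4.28377007e-02 3.36316614e-01 2.78088247e-04] [ 0.43329536 -0.01613901  0.40181825] [ 0.42541238 -0.17187364 -8.28724709]
```

View pics/wrist3.png

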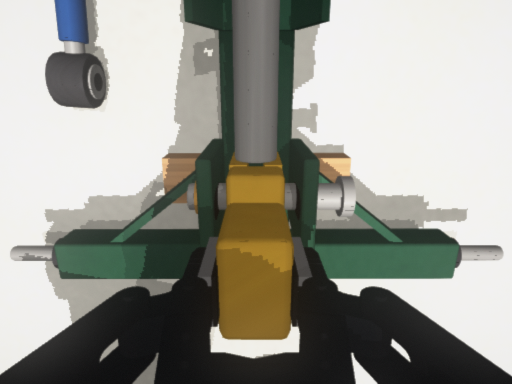

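View pics/side3c.png

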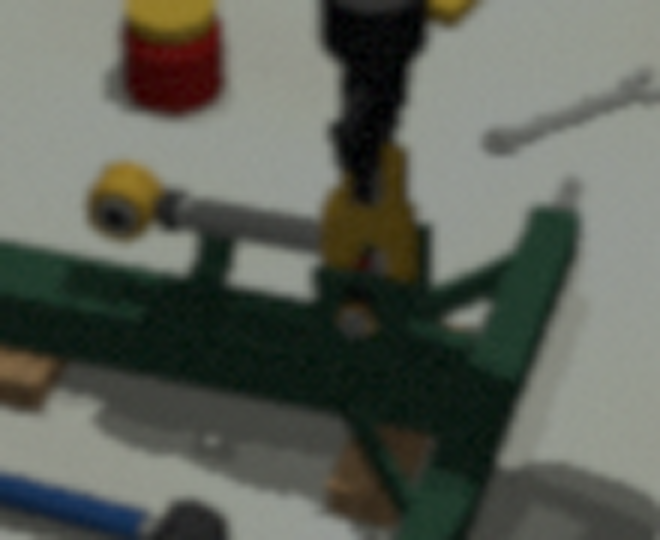

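Hook is between the cheeks (wrist view: head at columns 220–290, cheeks at 205 and 310), with no contact yet. I'll lower it slowly.

```bash
for i in 1; do python3 -m crank '[0,0,-3,0,0,0,-1, 0,0,-3,0,0,0,-1, 0,0,-3,0,0,0,-1]'; done; python3 -m crank '[0,0,-2.5,0,0,0,-1, 0,0,-2.5,0,0,0,-1]'; python3 -m crank '[0,0,-2.5,0,0,0,-1, 0,0,-2.5,0,0,0,-1]'
```

```text
time: 5.9
tcp_pos: [0.4332, -0.0161, 0.393]
tcp_rot: [[0.995, -0.103, 0.001], [-0.103, -0.995, -0.0], [0.001, 0.0, -1.0]]
contact_force: [-3.1, 0.5, 2.4]
finger_gap: 0.336
time: 6.1
tcp_pos: [0.4334, -0.0161, 0.3885]
tcp_rot: [[0.995, -0.103, 0.003], [-0.103, -0.995, -0.001], [0.003, 0.001, -1.0]]
contact_force: [0.6, -0.1, 2.8]
finger_gap: 0.341
time: 6.3
tcp_pos: [0.4335, -0.0162, 0.3832]
tcp_rot: [[0.995, -0.103, 0.003], [-0.103, -0.995, -0.001], [0.003, 0.0, -1.0]]
contact_force: [2.3, -1.1, 2.1]
finger_gap: 0.334
```

```bash
python3 -m crank '[0,0,-2.5,0,0,0,-1, 0,0,-2.5,0,0,0,-1]'; python3 -m crank '[0,0,-2,0,0,0,-1, 0,0,-2,0,0,0,-1]'; python3 -m crank '[0,0,-1.5,0,0,0,-1, 0,0,-1.5,0,0,0,-1]';
```

```text
time: 6.5
tcp_pos: [0.4334, -0.0161, 0.3777]
tcp_rot: [[0.995, -0.103, 0.002], [-0.103, -0.995, -0.0], [0.002, 0.0, -1.0]]
contact_force: [4.6, 0.1, -0.5]
finger_gap: 0.336
time: 6.7
tcp_pos: [0.4334, -0.0161, 0.3734]
tcp_rot: [[0.995, -0.103, 0.002], [-0.103, -0.995, -0.0], [0.002, -0.0, -1.0]]
contact_force: [5.5, -0.6, -3.7]
finger_gap: 0.336
time: 6.9
tcp_pos: [0.4335, -0.0161, 0.3702]
tcp_rot: [[0.995, -0.103, 0.001], [-0.103, -0.995, -0.0], [0.001, -0.0, -1.0]]
contact_force: [6.9, -0.4, -5.5]
finger_gap: 0.336
```

```bash
python3 -m crank '[0,0,-1,0,0,0,-1, 0,0,-1,0,0,0,-1]'; python3 -c "
from rig import ctrl;print(ctrl.read_state()['wrist_torque'])"
```

```text
time: 7.1
tcp_pos: [0.4335, -0.0161, 0.368]
tcp_rot: [[0.995, -0.103, 0.001], [-0.103, -0.995, 0.0], [0.001, -0.0, -1.0]]
contact_force: [8.9, -1.3, -8.4]
finger_gap: 0.332
[-0.10697146 -1.51482797  0.00451688]
```

```bash
python3 -m crank '[0,0,-1,0,0,0,-1,0,0,0,0,0,0,-1]'; python3 -m crank '[0,0,-1,0,0,0,-1,0,0,0,0,0,0,-1]'
```

```text
time: 7.3
tcp_pos: [0.4335, -0.0161, 0.3667]
tcp_rot: [[0.995, -0.104, 0.002], [-0.104, -0.995, 0.0], [0.002, -0.0, -1.0]]
contact_force: [11.0, -0.5, -10.3]
finger_gap: 0.337
time: 7.5
tcp_pos: [0.4326, -0.0159, 0.3651]
tcp_rot: [[0.995, -0.103, -0.005], [-0.103, -0.995, 0.001], [-0.005, -0.001, -1.0]]
contact_force: [0.5, -0.4, -9.1]
finger_gap: 0.334
```

```bash
python3 -m crank '[0,0,-1,0,0,0,-1,0,0,0,0,0,0,-1]'; python3 -c "
from rig import ctrl;print(ctrl.read_state()['wrist_torque'])"
```

```text
time: 7.7
tcp_pos: [0.4328, -0.0159, 0.3648]
tcp_rot: [[0.995, -0.103, -0.003], [-0.103, -0.995, 0.001], [-0.003, -0.0, -1.0]]
contact_force: [-0.5, 0.1, -8.7]
finger_gap: 0.334
[ 0.04555554  0.374922   -0.03325156]
```

The x force fell from 11 to 0 N at TCP z ≈ 0.365, so the latch flipped shut. I'll keep going down until the pin is fully home.

```bash
python3 -m crank '[0,0,-1,0,0,0,-1,0,0,0,0,0,0,-1]'; python3 -m crank '[0,0,-1,0,0,0,-1,0,0,0,0,0,0,-1]'
```

```text
time: 7.9
tcp_pos: [0.433, -0.016, 0.3644]
tcp_rot: [[0.995, -0.103, -0.001], [-0.103, -0.995, 0.0], [-0.001, -0.0, -1.0]]
contact_force: [-0.0, 0.3, -8.8]
finger_gap: 0.337
time: 8.1
tcp_pos: [0.4331, -0.016, 0.3636]
tcp_rot: [[0.995, -0.103, -0.0], [-0.103, -0.995, 0.0], [-0.0, -0.0, -1.0]]
contact_force: [0.4, -0.4, -8.0]
finger_gap: 0.34
```

```bash
python3 -m crank '[0,0,-1,0,0,0,-1,0,0,0,0,0,0,-1]'; python3 -m crank '[0,0,-0.7,0,0,0,-1,0,0,0,0,0,0,-1]'
```

```text
time: 8.3
tcp_pos: [0.4332, -0.0161, 0.3627]
tcp_rot: [[0.995, -0.103, 0.0], [-0.103, -0.995, -0.0], [0.0, 0.0, -1.0]]
contact_force: [-0.0, -0.9, -7.5]
finger_gap: 0.333
time: 8.5
tcp_pos: [0.4332, -0.016, 0.3626]
tcp_rot: [[0.995, -0.103, 0.001], [-0.103, -0.995, -0.0], [0.001, 0.0, -1.0]]
contact_force: [-2.7, -0.1, 0.2]
finger_gap: 0.341
```

```bash
python3 -m crank '[0,0,-0.6,0,0,0,-1,0,0,0,0,0,0,-1,0,0,0,0,0,0,-1]'; python3 -c "
from rig import ctrl;print(ctrl.read_state()['wrist_torque'])"
```

```text
time: 8.8
tcp_pos: [0.4332, -0.016, 0.3625]
tcp_rot: [[0.995, -0.103, 0.001], [-0.103, -0.995, -0.0], [0.001, 0.0, -1.0]]
contact_force: [-5.2, 0.5, 7.2]
finger_gap: 0.335
[0.3592121  1.32727165 0.00915089]
```

```bash
python3 -m crank '[0,0,1.5,0,0,0,-1,0,0,1.5,0,0,0,-1,0,0,1.5,0,0,0,-1,0,0,1,0,0,0,-1,0,0,0,0,0,0,-1]'; python3 -m crank '[0,0,1,0,0,0,-1,0,0,0,0,0,0,-1]'
```

```text
time: 9.3
tcp_pos: [0.4332, -0.0161, 0.3668]
tcp_rot: [[0.995, -0.103, -0.0], [-0.103, -0.995, 0.0], [-0.0, -0.0, -1.0]]
contact_force: [1.0, -0.2, -9.3]
finger_gap: 0.333
time: 9.5
tcp_pos: [0.4332, -0.0161, 0.3679]
tcp_rot: [[0.995, -0.103, 0.0], [-0.103, -0.995, -0.0], [0.0, 0.0, -1.0]]
contact_force: [-0.4, -0.1, -8.4]
finger_gap: 0.333
```

```bash
python3 -m crank '[0,0,1,0,0,0,-1,0,0,0,0,0,0,-1]'
```

```text
time: 9.7
tcp_pos: [0.4332, -0.0161, 0.369]
tcp_rot: [[0.995, -0.103, 0.0], [-0.103, -0.995, -0.0], [0.0, 0.0, -1.0]]
contact_force: [0.1, 0.4, -8.3]
finger_gap: 0.335
```

```bash
python3 -m crank '[0,0,0.7,0,0,0,-1,0,0,0,0,0,0,-1]';python3 -m crank '[0,0,0.5,0,0,0,-1,0,0,0,0,0,0,-1]'
```

```text
time: 9.9
tcp_pos: [0.4331, -0.016, 0.3696]
tcp_rot: [[0.995, -0.103, -0.0], [-0.103, -0.995, 0.0], [-0.0, -0.0, -1.0]]
contact_force: [-0.5, 0.2, -10.3]
finger_gap: 0.336
time: 10.1
tcp_pos: [0.4331, -0.016, 0.3698]
tcp_rot: [[0.995, -0.103, -0.0], [-0.103, -0.995, 0.0], [-0.0, -0.0, -1.0]]
contact_force: [0.0, 0.2, -11.8]
finger_gap: 0.336
```

```bash
python3 -m crank '[0,0,0.7,0,0,0,-1,0,0,0,0,0,0,-1]';python3 -m crank '[0,0,0.3,0,0,0,-1,0,0,0,0,0,0,-1,0,0,0,0,0,0,-1]'
```

```text
time: 10.3
tcp_pos: [0.4331, -0.016, 0.3703]
tcp_rot: [[0.995, -0.103, -0.001], [-0.103, -0.995, 0.0], [-0.001, -0.0, -1.0]]
contact_force: [1.2, -0.5, -17.6]
finger_gap: 0.334
time: 10.6
tcp_pos: [0.4331, -0.016, 0.3706]
tcp_rot: [[0.995, -0.103, -0.001], [-0.103, -0.995, 0.0], [-0.001, -0.0, -1.0]]
contact_force: [2.6, -0.6, -23.3]
finger_gap: 0.337
```

Latch holds at about 14 N beyond the link's weight, 7–8 mm above home. Now I'll set it back down on the pin.

```bash
python3 -m crank '[0,0,-2,0,0,0,-1,0,0,-2,0,0,0,-1,0,0,-2,0,0,0,-1,0,0,-1.5,0,0,0,-1,0,0,0,0,0,0,-1]';python3 -m crank '[0,0,-1,0,0,0,-1,0,0,0,0,0,0,-1]'
```

```text
time: 11.1
tcp_pos: [0.4331, -0.016, 0.3636]
tcp_rot: [[0.995, -0.103, 0.0], [-0.103, -0.995, -0.0], [0.0, 0.0, -1.0]]
contact_force: [-0.1, -0.2, -8.4]
finger_gap: 0.337
time: 11.3
tcp_pos: [0.4332, -0.0161, 0.3627]
tcp_rot: [[0.995, -0.103, 0.0], [-0.103, -0.995, -0.0], [0.0, 0.0, -1.0]]
contact_force: [0.0, 1.2, -7.6]
finger_gap: 0.332
```

```bash
python3 -m crank '[1.92,-0.2,-0.2,0.05,0.5,0,-1,1.92,-0.2,0,0.05,0.5,0,-1,1.92,-0.2,0,0.05,0.5,0,-1,1.92,-0.2,0,0.05,0.5,0,-1,0,0,0,0,0,0,-1]'; python3 -c "
from rig import ctrl;print(ctrl.read_state()['wrist_torque'])"; python3 -m crank '[1.92,-0.2,0,0.05,0.5,0,-1,0,0,0,0,0,0,-1]';python3 -c "
from rig import ctrl;print(ctrl.read_state()['wrist_torque'])"
```

```text
time: 11.8
tcp_pos: [0.441, -0.0169, 0.3625]
tcp_rot: [[0.994, -0.103, -0.036], [-0.103, -0.995, 0.004], [-0.036, 0.0, -0.999]]
contact_force: [-2.1, 0.3, -4.2]
finger_gap: 0.334
[0.074789   0.85499734 0.02677634]
time: 12.0
tcp_pos: [0.4429, -0.0171, 0.3624]
tcp_rot: [[0.994, -0.103, -0.044], [-0.103, -0.995, 0.004], [-0.044, 0.0, -0.999]]
contact_force: [-1.7, 0.2, -3.5]
finger_gap: 0.337
[ 0.08100474  0.71294771 -0.01764886]
```

```bash
for k in 1; do python3 -m crank '[1.15,-0.12,0,0.03,0.3,0,-1,0,0,0,0,0,0,-1]';python3 -c "
from rig import ctrl;print(ctrl.read_state()['wrist_torque'])"; done;  python3 -m crank '[1.15,-0.12,0,0.03,0.3,0,-1,0,0,0,0,0,0,-1]';python3 -c "
from rig import ctrl;print(ctrl.read_state()['wrist_torque'])"
python3 -m crank '[1.15,-0.12,0,0.03,0.3,0,-1,0,0,0,0,0,0,-1]';python3 -c "
from rig import ctrl;print(ctrl.read_state()['wrist_torque'])"
```

```text
time: 12.2
tcp_pos: [0.444, -0.0172, 0.3624]
tcp_rot: [[0.993, -0.103, -0.049], [-0.103, -0.995, 0.005], [-0.049, 0.0, -0.999]]
contact_force: [-1.5, 1.1, -4.8]
finger_gap: 0.337
[ 0.11317037  0.65313588 -0.03930533]
time: 12.4
tcp_pos: [0.4451, -0.0173, 0.3624]
tcp_rot: [[0.993, -0.103, -0.054], [-0.103, -0.995, 0.005], [-0.054, 0.0, -0.999]]
contact_force: [-1.3, 0.2, -4.2]
finger_gap: 0.338
[0.0648513  0.40734093 0.07497345]
time: 12.6
tcp_pos: [0.4463, -0.0174, 0.3626]
tcp_rot: [[0.993, -0.103, -0.059], [-0.103, -0.995, 0.006], [-0.059, 0.0, -0.998]]
contact_force: [-4.9, 1.1, -2.0]
finger_gap: 0.338
[ 0.10989823  0.51019835 -0.00188307]
```

```bash
python3 -m crank '[1.15,-0.12,0,0.03,0.3,0,-1,0,0,0,0,0,0,-1]';python3 -c "
from rig import ctrl;print(ctrl.read_state()['wrist_torque'])"
python3 - <<'E'
from h import *
for n in ('wrist','side'):
    s=ctrl.read_state();im,d=ctrl.get_image(n)
    np.savez(n[0]+'4.npz',im=im,d=d,p=s['tcp_pos'],R=s['tcp_rot']);cv2.imwrite(f'pics/{n}4.png',im[:,:,::-1])
im=cv2.imread('pics/side4.png');cv2.imwrite('pics/side4c.png',cv2.resize(im[140:230,220:330],None,fx=6,fy=6,interpolation=2))
E
```

```text
time: 12.8
tcp_pos: [0.4474, -0.0175, 0.3628]
tcp_rot: [[0.993, -0.103, -0.064], [-0.103, -0.995, 0.006], [-0.065, 0.0, -0.998]]
contact_force: [-6.8, 0.9, 1.1]
finger_gap: 0.333
[0.19837034 0.57641085 0.02874166]
```

View pics/side4c.png

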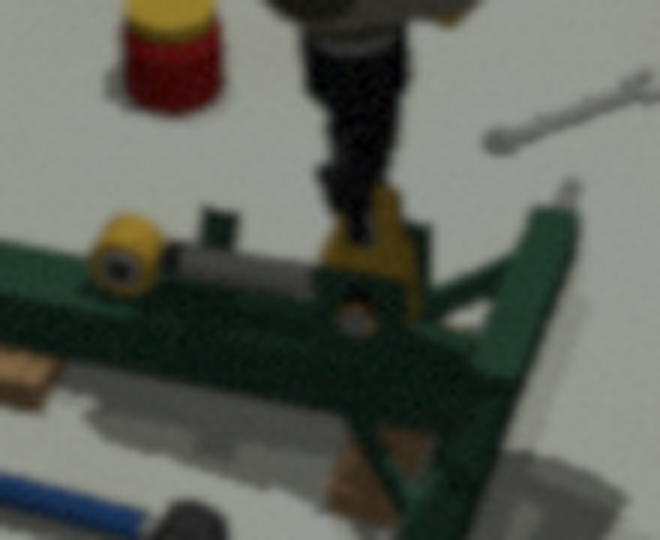

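View pics/wrist4.png

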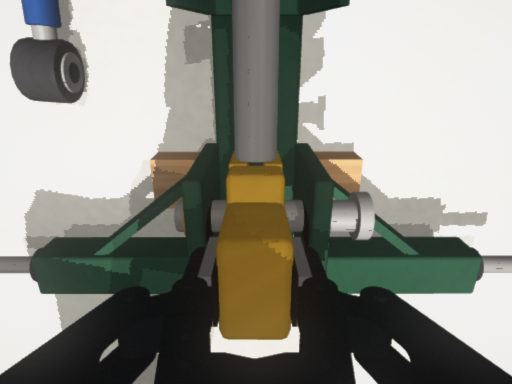

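```bash
python3 -m crank '[-0.77,0.08,-0.2,-0.02,-0.2,0,-1,0,0,0,0,0,0,-1,0,0,0,0,0,0,-1]' 100;  python3 -m crank '[0,0,0,0,0,0,-1,0,0,0,0,0,0,-1]' 20;python3 -c "
from rig import ctrl;print(ctrl.read_state()['wrist_torque'])"
```

```text
time: 13.2
tcp_pos: [0.4465, -0.0174, 0.3625]
tcp_rot: [[0.993, -0.103, -0.061], [-0.103, -0.995, 0.006], [-0.061, 0.0, -0.998]]
contact_force: [-6.1, 0.2, 0.8]
finger_gap: 0.334
time: 13.4
tcp_pos: [0.4466, -0.0174, 0.3625]
tcp_rot: [[0.993, -0.103, -0.061], [-0.103, -0.995, 0.006], [-0.061, 0.0, -0.998]]
contact_force: [-5.9, 1.2, -0.3]
finger_gap: 0.335
[0.15608819 0.52758998 0.03128545]
```

```bash
python3 -m crank '[-0.6,0.06,0,0,0,0,-1,0,0,0,0,0,0,-1,0,0,0,0,0,0,-1]';python3 -c "
from rig import ctrl;print(ctrl.read_state()['wrist_torque'])"
```

```text
time: 13.7
tcp_pos: [0.4461, -0.0174, 0.3624]
tcp_rot: [[0.993, -0.103, -0.06], [-0.103, -0.995, 0.006], [-0.06, 0.0, -0.998]]
contact_force: [-0.0, 0.2, -2.2]
finger_gap: 0.339
[ 0.1016484  -0.24899173  0.09922361]
```

```bash
python3 -m crank '[0,0,0,0,0,0,-0.28,0,0,0,0,0,0,-0.2,0,0,0,0,0,0,0,0,0,0,0,0,0,0.3,0,0,0,0,0,0,0.3,0,0,0,0,0,0,0.3]'
python3 - <<'E'
from h import *
for n in ('wrist',):
    s=ctrl.read_state();im,d=ctrl.get_image(n)
    np.savez(n[0]+'5.npz',im=im,d=d,p=s['tcp_pos'],R=s['tcp_rot']);cv2.imwrite(f'pics/{n}5.png',im[:,:,::-1])
print(s['wrist_torque'],s['contact_force'])
E
```

```text
time: 14.3
tcp_pos: [0.446, -0.0174, 0.3622]
tcp_rot: [[0.993, -0.103, -0.061], [-0.103, -0.995, 0.006], [-0.061, 0.0, -0.998]]
contact_force: [0.1, -0.6, 0.1]
finger_gap: 0.649
[-0.00575909  0.00538103 -0.00656682] [ 0.12736678 -0.56489091  0.14516642]
```

View pics/wrist5.png

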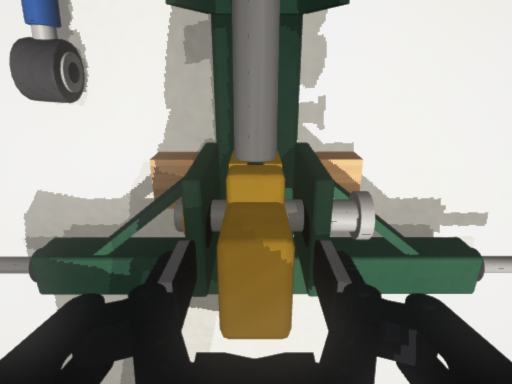

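```bash
python3 -m crank '[0.6,0,10,0,0,0,0.3,1.2,-0.1,20,0,0,0,0.3,1.2,-0.1,20,0,0,0,0.3,1.8,-0.2,30,0,0,0,0.3,0,0,35,0,0,0,0.3,0,0,20,0,0,0,0.3,-20,-30,0,0,0,0,0.3,-25,-35,0,0,0,0,0.3,-25,-35,0,0,0,0,0.3,-25,-35,0,0,0,0,0.3,0,0,0,0,0,0,0.3]'
python3 - <<'E'
from h import *
for n in ('wrist','side','top'):
    s=ctrl.read_state();im,d=ctrl.get_image(n)
    np.savez(n[0]+'6.npz',im=im,d=d,p=s['tcp_pos'],R=s['tcp_rot']);cv2.imwrite(f'pics/{n}6.png',im[:,:,::-1])
im=cv2.imread('pics/side6.png');cv2.imwrite('pics/side6c.png',cv2.resize(im[140:230,220:330],None,fx=6,fy=6,interpolation=2))
p=wcloud('w6.npz');im=np.load('w6.npz')['im']
ye=(im[...,0].astype(int)-im[...,2]>60)&(p[...,2]>.15)
L=p[ye&(p[...,0]<.5)];print(rect(L),L[:,2].max(),s['time'])
q=cloud('top',np.load('t6.npz')['d']);z=q[...,2]
k=q[(z>.12)&(z<.3)&(q[...,0]>.38)&(q[...,0]<.7)&(abs(q[...,1]+.03)<.04)]
for x in np.arange(.4,.68,.02):
    s=k[(k[:,0]>=x)&(k[:,0]<x+.02)&(abs(k[:,1]-(-.0165-.103*(x+.01-.433)))<.006)]
    if len(s):print(x.round(2),len(s),np.median(s[:,2]).round(4))
E
```

```text
time: 15.45
tcp_pos: [0.3538, -0.1555, 0.498]
tcp_rot: [[0.992, -0.109, -0.061], [-0.109, -0.994, 0.005], [-0.061, 0.002, -0.998]]
contact_force: [0.6, 0.5, 0.9]
finger_gap: 0.65
(array([437.8, -10.5]), array([43.2, 64.3]), 83.9) 0.22671180280050285 15.55
0.4 16 0.2212
0.42 24 0.223
0.44 17 0.2219
0.46 23 0.149
0.48 18 0.1432
0.5 23 0.1437
0.52 18 0.1412
0.54 24 0.14
0.56 18 0.14
0.58 20 0.1378
0.6 24 0.1486
0.62 17 0.1463
0.64 4 0.1354
```

View pics/side6c.png

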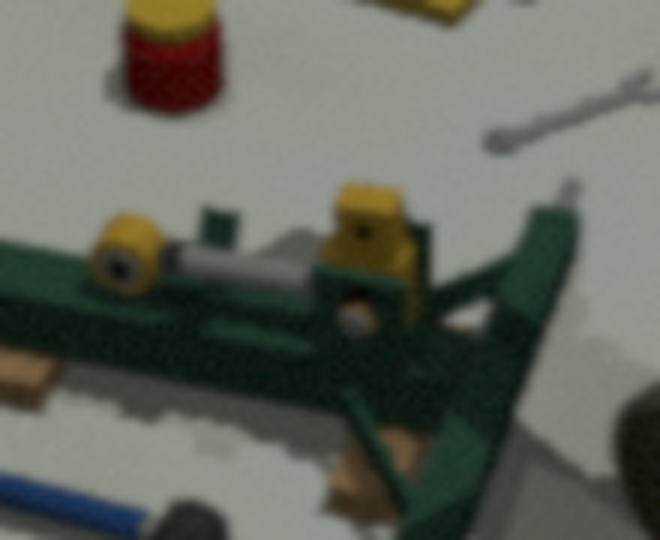

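View pics/top6.png

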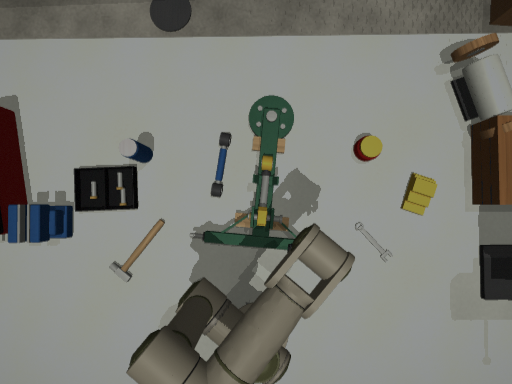

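View pics/wrist6.png

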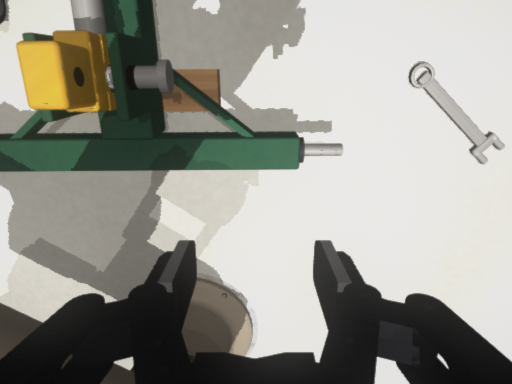

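```bash
python3 -c "
from rig import ctrl;print(ctrl.job_done())"
```

```text
the job is handed in; nothing more can be done
None
```

The top link is back on the grader-blade frame, latched on the mast pin with its tube in the rest, and I handed the job in at about 15.6 s of the 61 s. The hand-in gave no verdict.

- **Seating:** I lowered the hook slowly over the pin. The pin met the latch with the wrist about 31 mm above its home height. The sideways force fell from 11 N to about 0 roughly 2.5 mm above home, so the latch had shut. The pin was firmly home at about 7 N upward on the tool.
- **Tug test:** I pulled up until the latch stopped the hook. It held about 14 N beyond the link's weight. The stop came about 7 mm above home, against the nominal 6 mm.
- **Setting down:** I put the hook back on the pin and tilted the tail down about 3.5 degrees until the rest took the tube. I eased off the side load, opened the fingers slowly and withdrew with no contact force.
- **Last checks:** The tube's top measured about 140 mm over the bench at the rest, which puts it on the rest's floor. The lug's top was about 221 mm, which matches fully home. In the last top picture the other things on the bench look where they were.
- **Not seen directly:** The latch sits between the cheeks, out of camera view, so its being shut rests on the force readings and the tug.

None of these checks failed.

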